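# Rebuild the slicer's drive head: spacer, washer, locking cap

## Task

Put the washed slicer drive head back together: slide the tall spacer sleeve fully down onto the upright shaft, then the flat washer on top of it, and lock them in with the cap. Set the cap over the cross pin with its bar in line with the pin, press it down against the spring just until it meets the solid stop, turn it a quarter turn and let it rise, so that it is locked and stays so when you let go. Feel your way, since the shaft's height varies; never push with more than about 20 N, and leave the thin ring mould where it stands.

Things in the scene. Friction and masses are not known exactly. Their poses are not given: they have to be found in the camera images.
- slicer: Slicer drive unit: aluminium box 130 (x) x 150 (y) mm, dark round collar on top at 55 mm, fixed. Origin: centre of its underside, z up; position and yaw vary. The upright shaft stands exactly over the origin. The thickness adjuster raises the shaft with its pin by an unknown 0 to 16 mm, different each time and not reported.
- shaft_foot (a point): On the shaft's axis at the box's top, 55 mm up; axes as the unit's. Shaft 28 mm thick, then a cone to a flat shoulder (18 mm), an 8 mm neck and across it the horizontal cross pin (6 mm thick, 26 mm end to end) along the unit's x. Heights above the unit's origin, plus the unknown 0 to 16 mm: full thickness to 109.5 mm, shoulder 114.5, pin axis 126, tip 131.
- seat_low (a point): On the axis, 87 mm above the unit's origin: where the top of the sprung steel seat ring round the shaft (50 mm outside) stands unloaded. It yields from about 6 N and gives 0.35 N per mm. This point does not move with the seat. Pressing the cap sinks the stack on the seat by 6.5 to 22.5 mm (by the shaft's height) until the cap meets the shoulder.
- spacer: Tall steel spacer sleeve, a plain ring 52 mm outside, 30.4 mm bore, 18 mm high, about 0.1 kg, lying flat; goes on first. Origin: centre of its underside, z up.
- washer: Flat steel washer 62 mm outside, 30.4 mm bore, 8 mm thick, about 0.07 kg, lying flat; goes on second. Origin: centre of its underside, z up.
- cap: Grey round locking cap, 56 mm across, 47 mm high, about 0.13 kg, standing on its rim; on top a grip bar along its x axis (50 mm long, 13 mm wide, from 46 to 75 mm above the underside). Origin: centre of its underside, z up. Open below (40 mm wide); its rim goes on the washer.
- cap_slot (a point): Mouth of the slot in the plate (7 mm) inside the cap, 24 mm above its underside: slot 30 x 11 mm along cap x (under the bar); takes the pin either way round. Pressing meets only the spring (7 to 13 N), then the solid shoulder; it turns only in the last 1.5 mm above that. Turn 90 degrees either way, let it rise 4 mm: the pin lies in a groove 3 mm deep, 10 mm wide.
- mould: Bystander: thin-walled steel food ring, 64 mm across, 50 mm high, upright. Origin: centre of its underside. Not part of the job.
Things that resemble listed ones, but are neither listed nor needed, are in the scene too. There is more than one size of the washer; the one meant has the size given above.

How it is judged:
By the outcome, as a careful person would: the job done as asked, in the order asked, and still so for the second after the job is handed in, with the robot touching nothing.
It also fails if it takes over 72 s, if anything falls off the work surface, if the arm or the gripper's body presses on something with over 40 N, if the wrist force passes 120 N, or if a joint passes its speed limit or range.

## Robot

A 6-joint arm with a two-finger parallel gripper is mounted at the origin on a cart in front of the work surface, level with it; the furniture and walls round the work are solid. World frame = base frame: x ahead of the robot, y to its left, z up, the work surface at z = 0. Lengths are in m, angles in rad, forces in N, time in s.
With the tool pointing down it reaches from about 0.3 to 0.825 m from the base axis. Payload 5.4 kg.
Tool frame: the origin (TCP) lies on the centre line of the jaws, within the pads' length; the fingertips stand 17 mm ahead of it and the grasp point (between the pads) lies 2 mm behind it (manip.tip_reach is the z of the fingertips in the tool frame, in m); z points along the fingers, y is the line along which they close (so a half turn about z gives the same grasp; the last joint's range is limited). The gripper opens to 92 mm and grips with 3 to 60 N. Pads are 20 mm wide; open, the fingers measure 128 mm over their backs; the gripper's body (75 mm by 189 mm) begins 69 mm behind the grasp point.
Start: joints at [-1.361, 0.158, 1.597, -0, 1.386, -0.21], TCP at [0.234, -0.525, 0.232] pointing down, gripper open.
Joint ranges: [-2.91, 2.91], [-0.94, 2.29], [0.18, 2.7], [-1.29, 4.43], [0.17, 2.64], [-3, 3]. Speed limits (rad/s): [2.57, 2.57, 3.14, 3.14, 3.14, 3.14].

## Interface

Orientations are given as a 3x3 rotation matrix whose columns are the frame's x, y, z axes.
In Python, from cell import readout, cams, workorder, manip gives the robot as it stands.
- The arm moves only by the tool arm_command, never from a script. Its argument "targets" is a list that holds one entry, the list of rows, each a list of 7 numbers: the shift along the tool's x, y, z in cm, then the turn, a rotation vector about the tool's x, y, z in degrees, then the closure, from 0 (fully open) to 1 (shut). In form: [[[dx, dy, dz, rx, ry, rz, grip], ...]]. A call has 1 to 20 rows; each row shifts and turns the commanded pose from where the row before left it, along the tool's axes as they then stand; what a row does not reach is not made up. A row lasts 1/8 s, in which the tool goes at most 62.5 mm and 10.7 degrees, less where a joint would pass 70% of its speed; a pose out of reach is approached as far as the arm can. A call is refused whole if a number of a shift passes 6.25 or a number of a turn 10.7, either way. A call with a gripper value outside its range is refused whole. The fingers move at their own pace and stop on an object; "grip_force" is the grip in N (left out, the last holds). Time passes only in rows, so rows that do not move let the fingers close. It gives the time, the measured TCP pose, the force, the opening and the grip force at its end, in the units of the state.
- readout.state(): the state, without advancing time (a new reading comes with each control period).
- cams.capture(name): name is "scene" or "top"; returns a dict with "pixels" (480x640x3 uint8, red, green, blue), "depth" (480x640 float32, m along the optical axis (not along the pixel's ray), 0 where there is no reading), "K" (3x3 intrinsics, pixels), "k1" (the pictures are not rectified: a ray, as slopes to the right and down, at radius r is drawn at 1 + k1 r^2 times it, then the intrinsics apply), "eye" and "rotation" of the camera in the world. Camera axes: x right, y down, z forward; pixel columns grow to the right and rows downward; lengths in m; the calibration is good to about 2 mm. A picture is of the moment at which its call begins.
- workorder.job_done(): hands the job in; it is judged then, once.
The state is a dict: "time_s": time; "joints": joint angles; "joint_vel": joint speeds; "joint_torque": joint torques, N m; "tool_pos": TCP position; "ee_rot": TCP orientation; "force": force on the tool from outside, world axes, zero at the start; "wrist_torque": the same for the moment, N m; "opening": opening from 0.0 (shut) to 1.0 (fully open); "finger_force": force on a finger pad.
Only numpy, scipy, OpenCV 4.12 (cv2) and the standard library are available. Lean on these libraries where they do the work, as an engineer would, in place of code of your own. Each camera call takes 0.05 s, during which the arm holds its last target. There are 200 camera calls.

## Working session

There is one attempt and no reset: what is moved stays moved. The work goes in short steps, Python scripts to look and compute and a tool call to move; the robot and the scene stay as the last step left them, time stands still between calls to the robot, and variables do not carry over. Pictures are saved under pics/ and viewed, at most 10 in all, crops included, and the job is handed in when it is done.

Besides the shell and the picture viewer there is one more tool, called after "Call:" as name(argument=value, ...), one argument or row to a line, values as JSON. arm_command: Moves the arm, as the interface text tells. Its arguments: {"type":"object","properties":{"targets":{"type":"array","items":{"type":"array","items":{"type":"array","items":{"type":"number"}}}},"grip_force":{"type":"number"}},"required":["targets"]}

```bash
mkdir -p pics; ls; cat > h.py <<'E'
import numpy as np, cv2
from cell import readout, cams, workorder, manip
def cap(n,save=None):
    c=cams.capture(n)
    if save: cv2.imwrite(save,c["pixels"][:,:,::-1])
    return c
def rays(c,uv):
    K=c["K"];k=c["k1"];uv=np.atleast_2d(np.array(uv,float))
    d=np.c_[(uv[:,0]-K[0,2])/K[0,0],(uv[:,1]-K[1,2])/K[1,1]]
    u=d.copy()
    for _ in range(20): u=d/(1+k*(u**2).sum(1,keepdims=True))
    return u
def onplane(c,uv,z):
    u=rays(c,uv);R=np.array(c["rotation"]);e=np.array(c["eye"])
    w=np.c_[u,np.ones(len(u))]@R.T
    return e+w*((z-e[2])/w[:,2])[:,None]
def cloud(c):
    h,w=c["depth"].shape
    v,u=np.mgrid[:h,:w]
    r=rays(c,np.c_[u.ravel(),v.ravel()]);d=c["depth"].ravel()[:,None]
    P=np.c_[r,np.ones(len(r))]*d@np.array(c["rotation"]).T+np.array(c["eye"])
    P[d[:,0]<=0]=np.nan
    return P.reshape(h,w,3)
E
python3 - <<'E'
from h import *
for n in("top","scene"):
    c=cap(n,f"pics/{n}0.png"); np.savez(f"{n}0.npz",**c); print(n,c["eye"],c["rotation"],c["K"],c["k1"])
print(readout.state(),manip.tip_reach)
E
```

```text
pics
top [0.39014134 0.16239561 1.12900073] [[-0.02012873 -0.98641169  0.16305463]
 [-0.99938327  0.01515744 -0.03167553]
 [ 0.02877363 -0.16359165 -0.98610844]] [[558.43746401   0.         326.04439183]
 [  0.         558.43746401 233.25941504]
 [  0.           0.           1.        ]] -0.16638851429433715
scene [0.25549505 0.74722486 0.60558381] [[-0.89925536 -0.24594825  0.36173093]
 [-0.43704883  0.53943141 -0.71972362]
 [-0.01811426 -0.80530939 -0.59257797]] [[534.85625845   0.         321.99700985]
 [  0.         534.85625845 241.63549198]
 [  0.           0.           1.        ]] 0.008886068069099931
{'time_s': 0.1, 'joints': array([-1.36110530e+00,  1.58965213e-01,  1.59811730e+00,  1.14925463e-05,
        1.38618323e+00, -2.10118898e-01]), 'joint_vel': array([-0.00061088, -0.00044682, -0.00252059,  0.0002555 ,  0.0004321 ,
       -0.00163216]), 'joint_torque': array([-2.09033915e-04, -3.86503673e+01, -3.22960031e+01,  7.03087030e-02,
        3.38819611e-02, -4.23425467e-05]), 'tool_pos': array([ 0.23422216, -0.5245453 ,  0.23072353]), 'ee_rot': array([[ 9.13167354e-01,  4.07584679e-01, -3.37217950e-04],
       [ 4.07584660e-01, -9.13165954e-01,  1.63879854e-03],
       [ 3.60013228e-04, -1.63394219e-03, -9.99998600e-01]]), 'force': array([ 0.32451974, -0.35433107, -1.35409376]), 'wrist_torque': array([ 0.020035  , -0.04404295, -0.01514763]), 'finger_force': 0.0, 'opening': 1.0008302581458919} 0.017
```

View pics/top0.png

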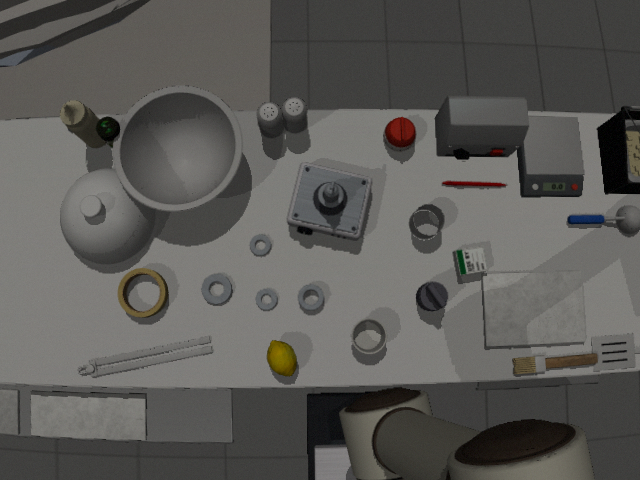

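View pics/scene0.png

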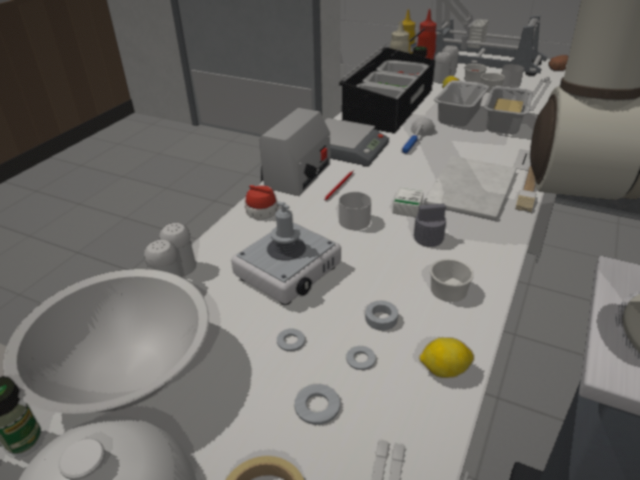

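Top view: the slicer is at (330,200) and the spacer at (311,298). Ring candidates are at (217,289), (260,245) and (266,299). The grey cap is at (432,296), a red lookalike at (400,132), and the thin rings at (426,221) and (369,337).

```bash
python3 - <<'E'
from h import *
for n in("top","scene"):
    c=dict(np.load(n+"0.npz")); P=cloud(c); 
    print(n,"table z",np.nanmedian(P[(P[...,0]>.3)&(P[...,0]<.7)&(abs(P[...,1])<.4)&(abs(P[...,2])<.01)][:,2]))
    if n=="top":
        boxes=dict(w1=(217,289,22),w2=(260,245,16),w3=(266,299,16),sp=(311,298,18),cap=(432,296,22),m1=(426,221,24),m2=(369,337,24),sl=(330,200,52))
        for k,(u,v,r) in boxes.items():
            Q=P[v-r:v+r+1,u-r:u+r+1]; z=Q[...,2]; m=z>0.004
            q=Q[m]; top=np.nanpercentile(q[:,2],[50,90,99])
            print(k,"z",top.round(4),"xlim",np.nanpercentile(q[:,0],[1,99]).round(4),"ylim",np.nanpercentile(q[:,1],[1,99]).round(4))
        # ring outlines by depth mask at top height
        for k,h in(("w1",.008),("w2",.008),("w3",.008),("sp",.018),("cap",.075),("m1",.05),("m2",.05)):
            u,v,r=boxes[k]; z=P[...,2]; m=np.zeros(z.shape,np.uint8)
            zz=z[v-r:v+r+1,u-r:u+r+1]
            m[v-r:v+r+1,u-r:u+r+1]=(zz>h-.005)
            cs,_=cv2.findContours(m,cv2.RETR_EXTERNAL,cv2.CHAIN_APPROX_NONE)
            cc=max(cs,key=cv2.contourArea)[:,0]
            X=onplane(c,cc,h)[:,:2].astype(np.float32); (cx,cy),rad=cv2.minEnclosingCircle(X)
            rr=cv2.minAreaRect(X); print(k,"circ",cx,cy,2*rad,rr)
E
python3 - <<'E'
import cv2
a=cv2.imread('pics/top0.png')[140:350,190:480]
cv2.imwrite('pics/crop.png',cv2.resize(a,None,fx=2.75,fy=2.75,interpolation=cv2.INTER_CUBIC))
E
```

```text
top table z 0.00011324362092013374
w1 z [0.0082 0.0105 0.0132] xlim [0.4316 0.4986] ylim [0.3178 0.3791]
w2 z [0.0058 0.0085 0.0104] xlim [0.5255 0.5803] ylim [0.235  0.2831]
w3 z [0.0062 0.0086 0.0105] xlim [0.4181 0.4717] ylim [0.2215 0.2796]
sp z [0.0178 0.0207 0.0228] xlim [0.4142 0.4734] ylim [0.1311 0.1911]
cap z [0.048  0.0754 0.0782] xlim [0.4083 0.4755] ylim [-0.1242 -0.0508]
m1 z [0.0283 0.0492 0.0527] xlim [0.5578 0.6451] ylim [-0.1256 -0.0419]
m2 z [0.009  0.0419 0.0455] xlim [0.3299 0.4021] ylim [0.0153 0.0835]
sl z [0.0528 0.0804 0.1322] xlim [0.5593 0.724 ] ylim [0.0373 0.199 ]
w1 circ 0.46695053577423096 0.34929168224334717 0.06526314467191696 ((0.4668888449668884, 0.3496817350387573), (0.062326621264219284, 0.06078571081161499), 71.00634002685547)
w2 circ 0.5551252365112305 0.2630690038204193 0.04841342195868492 ((0.5540423393249512, 0.2612335979938507), (0.042069293558597565, 0.04295216500759125), 44.662757873535156)
w3 circ 0.44230973720550537 0.24907852709293365 0.0485217459499836 ((0.44447362422943115, 0.24876846373081207), (0.04284435138106346, 0.04395188391208649), 79.97688293457031)
sp circ 0.44561901688575745 0.15947885811328888 0.052057188004255295 ((0.4452980160713196, 0.16013291478157043), (0.04959866404533386, 0.049533452838659286), 88.96249389648438)
cap circ 0.441925972700119 -0.07875081896781921 0.049753423780202866 ((0.442698210477829, -0.080027274787426), (0.049551814794540405, 0.014343241229653358), 31.172832489013672)
m1 circ 0.60322105884552 -0.08640240877866745 0.05808001756668091 ((0.6101546883583069, -0.09277395159006119), (0.05788002535700798, 0.018833065405488014), 47.4188346862793)
m2 circ 0.335467666387558 0.05983157083392143 0.00019999999494757503 ((0.335467666387558, 0.05983157083392143), (0.0, 0.0), 0.0)
scene table z 0.0011270421292184918
```

View pics/crop.png

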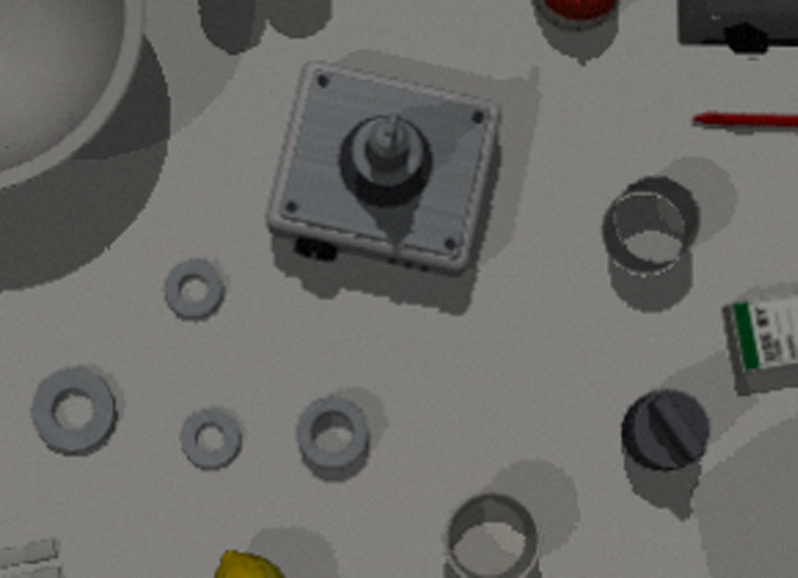

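The target washer is the 62 mm ring at (217,289). The other two are about 45 mm. Next I'll get the slicer pose, shaft axis and cap yaw.

```bash
python3 - <<'E'
from h import *
D={n:dict(np.load(n+"0.npz")) for n in("top","scene")}
def fitcirc(q,R=None):
    from scipy.optimize import least_squares
    c0=q.mean(0)
    if R: f=lambda p:np.hypot(*(q-p[:2]).T)-R; p0=c0
    else: f=lambda p:np.hypot(*(q-p[:2]).T)-p[2]; p0=[*c0,.014]
    return least_squares(f,p0,loss="soft_l1",f_scale=.001).x
for n,c in D.items():
    P=cloud(c);z=P[...,2]
    reg=(abs(P[...,0]-.64)<.12)&(abs(P[...,1]-.12)<.12)
    m=(reg&(z>.047)&(z<.065)).astype(np.uint8)
    m=cv2.morphologyEx(m,cv2.MORPH_OPEN,np.ones((3,3)))
    cc=max(cv2.findContours(m,cv2.RETR_EXTERNAL,cv2.CHAIN_APPROX_NONE)[0],key=cv2.contourArea)[:,0]
    X=onplane(c,cc,.055)[:,:2].astype(np.float32)
    print(n,"box",cv2.minAreaRect(X))
    q=P[reg&(z>.097)]; print("tip z",np.sort(q[:,2])[-15:].round(4))
    for lo,hi in((.06,.08),(.09,.107),(.107,.118),(.118,.15)):
        q=P[reg&(z>lo)&(z<hi)&(np.hypot(P[...,0]-.645,P[...,1]-.12)<.04)]
        if len(q)>5: print(lo,hi,len(q),q.mean(0).round(4),"lim",np.percentile(q[:,:2],[2,98],axis=0).round(4).tolist(),"circ",fitcirc(q[:,:2]).round(4))
    # cap
    reg=(np.hypot(P[...,0]-.44,P[...,1]+.08)<.05)
    m=(reg&(z>.066)).astype(np.uint8)
    cc=max(cv2.findContours(m,cv2.RETR_EXTERNAL,cv2.CHAIN_APPROX_NONE)[0],key=cv2.contourArea)[:,0]
    X=onplane(c,cc,.075)[:,:2].astype(np.float32); b=cv2.boxPoints(cv2.minAreaRect(X)); print("cap bar",b.mean(0),b.round(4).tolist())
    q=P[m>0][:,:2]; w,v=np.linalg.eigh(np.cov(q.T)); print("pca yaw",np.degrees(np.arctan2(v[1,1],v[0,1])),q.mean(0))
    for k,x,y,h in(("sp",.4455,.16,.018),("w",.467,.3495,.008)):
        m=((np.hypot(P[...,0]-x,P[...,1]-y)<.045)&(z>h-.004)).astype(np.uint8)
        cc=max(cv2.findContours(m,cv2.RETR_EXTERNAL,cv2.CHAIN_APPROX_NONE)[0],key=cv2.contourArea)[:,0]
        X=onplane(c,cc,h)[:,:2]; print(k,fitcirc(X.astype(float)).round(4))
E
```

```text
top box ((0.6362980604171753, 0.11876711249351501), (0.14477293193340302, 0.12195919454097748), 75.93498992919922)
tip z [0.1453 0.1453 0.1455 0.1456 0.1456 0.1462 0.1464 0.1467 0.1469 0.1469
 0.1469 0.147  0.1471 0.148  0.1485]
0.06 0.08 9 [0.6316 0.1187 0.0698] lim [[0.6198, 0.094], [0.6623, 0.1456]] circ [0.649  0.1237 0.0257]
0.09 0.107 55 [0.6301 0.1206 0.0948] lim [[0.6146, 0.0971], [0.6513, 0.1409]] circ [0.6428 0.1175 0.0189]
0.107 0.118 18 [0.6261 0.1181 0.1121] lim [[0.6234, 0.1065], [0.6315, 0.1297]] circ [0.6369 0.1184 0.0132]
0.118 0.15 188 [0.6357 0.1189 0.1314] lim [[0.6247, 0.1065], [0.6497, 0.1305]] circ [0.6363 0.1188 0.0099]
cap bar [ 0.44278234 -0.07963935] [[0.41749998927116394, -0.08619999885559082], [0.4251999855041504, -0.0989999994635582], [0.46810001134872437, -0.0731000006198883], [0.4603999853134155, -0.06030000001192093]]
pca yaw -148.65093268368292 [ 0.44294736 -0.07938138]
sp [0.4458 0.1597 0.0248]
w [0.4668 0.3493 0.0296]
scene box ((0.6355555653572083, 0.1288975030183792), (0.14573058485984802, 0.1258247196674347), 76.25919342041016)
tip z [0.145  0.1451 0.1453 0.1453 0.1456 0.1458 0.146  0.146  0.1463 0.1465
 0.1469 0.1469 0.1469 0.1471 0.1488]
0.06 0.08 121 [0.6338 0.1317 0.0695] lim [[0.621, 0.1082], [0.6567, 0.1407]] circ [0.6405 0.1208 0.0187]
0.09 0.107 143 [0.6351 0.129  0.0987] lim [[0.6266, 0.1155], [0.6505, 0.1358]] circ [0.6409 0.1201 0.0138]
0.107 0.118 93 [0.6352 0.1292 0.1127] lim [[0.6266, 0.1141], [0.6493, 0.1348]] circ [0.6407 0.1201 0.0136]
0.118 0.15 249 [0.6376 0.1256 0.1309] lim [[0.6271, 0.1147], [0.6508, 0.1347]] circ [0.6382 0.1263 0.0078]
cap bar [ 0.44172758 -0.07309604] [[0.4115999937057495, -0.07609999924898148], [0.42750000953674316, -0.0997999981045723], [0.4717999994754791, -0.07010000199079514], [0.4560000002384186, -0.04639999940991402]]
pca yaw -147.11148568940004 [ 0.44260587 -0.07646031]
sp [0.4476 0.1619 0.0262]
w [0.4676 0.3513 0.0313]
```

Shaft is at about (0.638, 0.1185) with the tip near 0.146, so it is raised by roughly 14.5 mm. The unit's x axis points at -14°, and the cap bar at 31.4°. Moving to above the spacer.

Call:
arm_command(
  targets=[
    [[2.62,-2.99,0.4,0,0,0,0],[2.62,-2.99,0.4,0,0,0,0],[2.62,-2.99,0.4,0,0,0,0],[2.62,-2.99,0.4,0,0,0,0],[2.62,-2.99,0.4,0,0,0,0],[2.62,-2.99,0.4,0,0,0,0],[2.62,-2.99,0.4,0,0,0,0],[2.62,-2.99,0.4,0,0,0,0],[2.62,-2.99,0.4,0,0,0,0],[2.62,-2.99,0.4,0,0,0,0],[2.62,-2.99,0.4,0,0,0,0],[2.62,-2.99,0.4,0,0,0,0],[2.62,-2.99,0.4,0,0,0,0],[2.62,-2.99,0.4,0,0,0,0],[2.62,-2.99,0.4,0,0,0,0],[2.62,-2.99,0.4,0,0,0,0],[2.62,-2.99,0.4,0,0,0,0],[2.62,-2.99,0.4,0,0,0,0]],
  ],
)

```text
time_s: 2.35
tool_pos: [0.4456, 0.16, 0.1591]
ee_rot: [[0.913, 0.408, -0.001], [0.408, -0.913, -0.0], [-0.001, -0.0, -1.0]]
force: [0.1, -0.1, -0.0]
opening: 0.999
finger_force: 0.0
```

Call:
arm_command(
  targets=[
    [[0,0,0,0,0,-9,0],[0,0,0,0,0,-9,0],[0,0,0,0,0,-9,0],[0,0,0,0,0,-9,0],[0,0,0,0,0,0,0],[0,0,0,0,0,0,0]],
  ],
)

```text
time_s: 3.1
tool_pos: [0.4455, 0.1586, 0.1594]
ee_rot: [[0.501, 0.865, -0.0], [0.865, -0.501, -0.0], [-0.0, -0.0, -1.0]]
force: [-0.2, -0.6, -0.4]
opening: 1.004
finger_force: 0.0
```

```bash
cat > go.py <<'E'
import sys
from h import *
x,y,z=map(float,sys.argv[1:4])
s=readout.state();R=s["ee_rot"]
psi=np.degrees(np.arctan2(R[1,0],R[0,0]))
print("t",round(s["time_s"],2),"pos",s["tool_pos"].round(4),"yaw",psi.round(2),"zax",R[:,2].round(4),"F",s["force"].round(2),"M",s["wrist_torque"].round(2),"open",round(s["opening"],3),"ff",round(s["finger_force"],1),"j6",s["joints"][5].round(2))
print("tool shift cm",(R.T@(np.array([x,y,z])-s["tool_pos"])*100).round(2))
if len(sys.argv)>4: print("rz deg",-((float(sys.argv[4])-psi+90)%180-90))
E
python3 go.py .4455 .160 .0195 60
```

```text
t 3.1 pos [0.4455 0.1586 0.1594] yaw 59.9 zax [-4.e-04 -0.e+00 -1.e+00] F [-0.17 -0.56 -0.39] M [-0.03 -0.02  0.  ] open 1.004 ff 0.0 j6 0.61
tool shift cm [ 0.13 -0.06 13.99]
rz deg -0.09505550114158723
```

Call:
arm_command(
  targets=[
    [[0.1,0,3,0,0,0,0],[0,0,3,0,0,0,0],[0,0,3,0,0,0,0],[0,0,3,0,0,0,0],[0,0,1.5,0,0,0,0],[0,0,0.4,0,0,0,0],[0,0,0,0,0,0,0.3],[0,0,0,0,0,0,0.5],[0,0,0,0,0,0,0.6],[0,0,0,0,0,0,0.6],[0,0,0,0,0,0,0.6],[0,0,0,0,0,0,0.6]],
  ],
  grip_force=25,
)

```text
time_s: 4.6
tool_pos: [0.4464, 0.1595, 0.021]
ee_rot: [[0.499, 0.866, 0.001], [0.866, -0.499, 0.0], [0.0, 0.0, -1.0]]
force: [0.0, -0.9, 3.7]
opening: 0.561
finger_force: 25.0
```

```bash
python3 go.py .638 .1185 .185
```

```text
t 4.6 pos [0.4464 0.1595 0.021 ] yaw 60.05 zax [ 6.e-04  1.e-04 -1.e+00] F [ 0.04 -0.87  3.65] M [-0.01  0.01 -0.04] open 0.561 ff 25.0 j6 0.61
tool shift cm [  6.01  18.65 -16.39]
```

Call:
arm_command(
  targets=[
    [[0,0,-2,0,0,0,0.6],[0,0,-3,0,0,0,0.6],[0,0,-3,0,0,0,0.6],[0,0,-3,0,0,0,0.6],[0,0,-3,0,0,0,0.6],[0,0,-2.4,0,0,0,0.6],[1,3.1,0,0,0,0,0.6],[1,3.1,0,0,0,0,0.6],[1,3.1,0,0,0,0,0.6],[1,3.1,0,0,0,0,0.6],[1,3.1,0,0,0,0,0.6],[1,3.15,0,0,0,0,0.6],[0,0,0,0,0,0,0.6],[0,0,0,0,0,0,0.6],[0,0,0,0,0,0,0.6]],
  ],
)

```text
time_s: 6.48
tool_pos: [0.6368, 0.1188, 0.1845]
ee_rot: [[0.499, 0.867, -0.001], [0.867, -0.499, 0.0], [-0.0, -0.001, -1.0]]
force: [0.2, -0.5, -1.0]
opening: 0.561
finger_force: 25.0
```

```bash
python3 go.py .638 .1185 .130; python3 - <<'E'
from h import *
t=cap("top"); s=cap("scene"); np.savez("t1.npz",**t); np.savez("s1.npz",**s)
a=t["pixels"][140:260,250:410]; b=s["pixels"][150:310,210:370]
a=cv2.resize(a,(533,400),interpolation=cv2.INTER_CUBIC); b=cv2.resize(b,(400,400)[::-1],interpolation=cv2.INTER_CUBIC)
im=np.hstack([a,b])[:,:,::-1]; im=cv2.resize(im,None,fx=.85,fy=.85); cv2.imwrite("pics/held1.png",im)
E
```

```text
t 6.47 pos [0.6368 0.1188 0.1845] yaw 60.08 zax [-8.e-04  1.e-04 -1.e+00] F [ 0.2  -0.46 -0.96] M [-0.08 -0.1   0.02] open 0.561 ff 25.0 j6 0.52
tool shift cm [0.04 0.13 5.45]
```

View pics/held1.png

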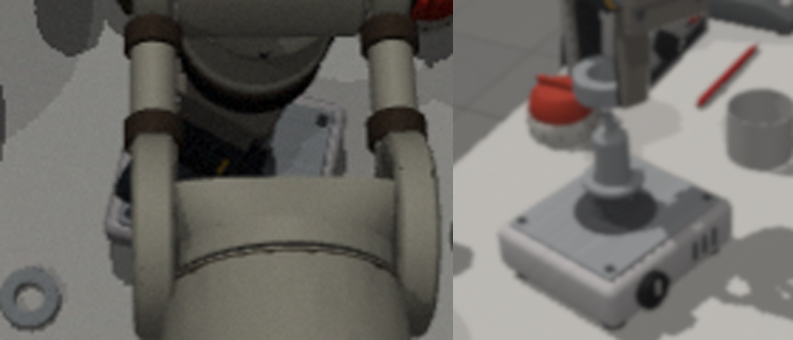

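The scene view shows the spacer held just over the shaft tip (about (600,85) in the crop). I'll check the offset with fixed-radius circle fits in that one camera.

```bash
cat > off.py <<'E'
import sys
from h import *
from scipy.optimize import least_squares
def fit(P,zlo,zhi,R,ctr,rad):
    z=P[...,2]; q=P[(z>zlo)&(z<zhi)&(np.hypot(P[...,0]-ctr[0],P[...,1]-ctr[1])<rad)][:,:2]
    f=lambda p:np.hypot(*(q-p).T)-R
    r=least_squares(f,np.array(ctr),loss="soft_l1",f_scale=.001); return r.x.round(4),len(q),np.abs(f(r.x)).mean().round(4)
E
python3 - <<'E'
from off import *
P0=cloud(dict(np.load("scene0.npz")));P1=cloud(dict(np.load("s1.npz")))
c=(.641,.120)
print("shaft",[fit(P0,a,b,.014,c,.017) for a,b in((.092,.105),(.105,.116),(.092,.122))])
print("shaft now",fit(P1,.092,.122,.014,c,.017))
print("seat",fit(P0,.074,.084,.025,c,.03))
for a,b in((.166,.172),(.17,.178),(.166,.178)): print("spacer",fit(P1,a,b,.026,c,.030))
v,u=np.nonzero((P1[...,2]>.166)&(P1[...,2]<.178)&(np.hypot(P1[...,0]-.641,P1[...,1]-.12)<.03)); print(u.min(),u.max(),v.min(),v.max())
print("sp table",fit(P0,.004,.015,.026,(.4476,.1619),.03))
E
```

```text
shaft [(array([0.6411, 0.1199]), 110, np.float64(0.0008)), (array([0.6411, 0.1197]), 90, np.float64(0.0008)), (array([0.6411, 0.1198]), 248, np.float64(0.0008))]
shaft now (array([0.641 , 0.1197]), 250, np.float64(0.0008))
seat (array([0.6448, 0.1169]), 41, np.float64(0.002))
spacer (array([0.6287, 0.1221]), 94, np.float64(0.0031))
spacer (array([0.6284, 0.1218]), 141, np.float64(0.0031))
spacer (array([0.6285, 0.1219]), 197, np.float64(0.0031))
266 286 182 200
sp table (array([0.4478, 0.1611]), 252, np.float64(0.0043))
```

```bash
python3 - <<'E'
from off import *
c=dict(np.load("s1.npz"));P=cloud(c);e=np.array(c["eye"])
vv,uu=np.mgrid[:480,:640]
z=P[...,2]
m=(uu<283)&(z>.163)&(z<.186)&(np.hypot(P[...,0]-.64,P[...,1]-.12)<.04)
q=P[m]; print(len(q)); 
def f(p):
    d=np.hypot(*(q[:,:2]-p).T); top=q[:,2]>.179
    r=np.minimum(abs(d-.026),abs(d-.0152)); r[top]=np.maximum(0,d[top]-.026); return r
for x0 in((.64,.12),(.635,.12),(.64,.125),(.645,.115)):
    r=least_squares(f,x0,loss="soft_l1",f_scale=.001); print(r.x.round(4),r.cost, np.median(f(r.x)).round(4))
# per-row dump
for v in range(182,204,3):
    print(v,[(u,*(P[v,u]*1000).round(0).astype(int)) for u in range(262,288,3) if P[v,u,2]>.15])
# left silhouette from colour
g=c["pixels"][176:206,258:292].mean(2).astype(int)
for r in g[::4]: print(r.tolist())
E
```

```text
411
[0.6398 0.1204] 0.00020370674475598874 0.0002
[0.6398 0.1204] 0.00020370674475595968 0.0002
[0.6398 0.1204] 0.00020370674475594033 0.0002
[0.6398 0.1204] 0.00020370674475594344 0.0002
182 [(268, np.int64(661), np.int64(126), np.int64(183)), (271, np.int64(656), np.int64(125), np.int64(183)), (274, np.int64(655), np.int64(118), np.int64(180)), (277, np.int64(652), np.int64(113), np.int64(177)), (280, np.int64(649), np.int64(109), np.int64(176)), (283, np.int64(643), np.int64(109), np.int64(178)), (286, np.int64(619), np.int64(141), np.int64(200))]
185 [(268, np.int64(655), np.int64(135), np.int64(183)), (271, np.int64(651), np.int64(134), np.int64(184)), (274, np.int64(655), np.int64(118), np.int64(174)), (277, np.int64(652), np.int64(114), np.int64(173)), (280, np.int64(650), np.int64(108), np.int64(170)), (283, np.int64(645), np.int64(106), np.int64(170)), (286, np.int64(619), np.int64(142), np.int64(196))]
188 [(268, np.int64(652), np.int64(141), np.int64(182)), (271, np.int64(645), np.int64(143), np.int64(184)), (274, np.int64(641), np.int64(141), np.int64(185)), (277, np.int6
[... 1933 characters left out ...]
4, 90, 101, 115, 129, 137, 140, 139, 137, 136, 132, 129, 124, 118, 114, 108, 103, 101, 101, 101, 103, 101, 89, 68, 62, 67, 69, 67]
[88, 85, 81, 78, 74, 70, 66, 70, 80, 87, 89, 90, 90, 91, 93, 94, 98, 102, 106, 108, 109, 111, 111, 109, 107, 105, 102, 96, 81, 62, 59, 66, 70, 67]
[89, 89, 87, 87, 85, 84, 82, 80, 79, 81, 83, 86, 87, 87, 86, 85, 85, 84, 83, 82, 81, 81, 82, 82, 83, 83, 82, 80, 71, 57, 51, 61, 67, 66]
[67, 67, 66, 64, 63, 61, 60, 58, 57, 57, 54, 54, 54, 57, 60, 64, 68, 72, 76, 78, 80, 84, 88, 90, 90, 93, 99, 105, 108, 106, 104, 100, 97, 98]
[56, 56, 55, 55, 53, 53, 52, 52, 52, 51, 50, 50, 48, 48, 54, 64, 74, 80, 80, 76, 75, 75, 74, 73, 74, 76, 86, 107, 130, 148, 157, 161, 164, 165]
```

Spacer relative to shaft needs about (+1.3, -0.6) mm. That is a +1.4 mm shift along tool y.

Call:
arm_command(
  targets=[
    [[0,0.14,0,0,0,0,0.6],[0,0,1,0,0,0,0.6],[0,0,0.7,0,0,0,0.6],[0,0,0.5,0,0,0,0.6],[0,0,0.5,0,0,0,0.6],[0,0,0.3,0,0,0,0.6],[0,0,0.0,0,0,0,0.6]],
  ],
)

```text
time_s: 7.45
tool_pos: [0.6388, 0.1177, 0.1543]
ee_rot: [[0.499, 0.866, -0.0], [0.866, -0.499, -0.0], [-0.0, -0.0, -1.0]]
force: [-0.4, -1.2, -0.1]
opening: 0.56
finger_force: 25.0
```

```bash
python3 go.py .638 .1182 .108
```

```text
t 7.45 pos [0.6388 0.1177 0.1543] yaw 60.05 zax [-4.e-04 -0.e+00 -1.e+00] F [-0.39 -1.21 -0.1 ] M [ 0.01 -0.07 -0.  ] open 0.56 ff 25.0 j6 0.52
tool shift cm [ 0.01 -0.09  4.63]
```

Call:
arm_command(
  targets=[
    [[0,-0.05,0.4,0,0,0,0.6],[0,0,0.4,0,0,0,0.6],[0,0,0.4,0,0,0,0.6],[0,0,0.4,0,0,0,0.6],[0,0,0,0,0,0,0.6]],
  ],
)

```text
time_s: 8.07
tool_pos: [0.6381, 0.1179, 0.138]
ee_rot: [[0.499, 0.866, -0.001], [0.866, -0.499, -0.0], [-0.0, -0.001, -1.0]]
force: [-0.0, 0.3, -0.8]
opening: 0.56
finger_force: 25.0
```

```bash
python3 go.py .638 .1182 .108
```

```text
t 8.07 pos [0.6381 0.1179 0.138 ] yaw 60.05 zax [-0.001 -0.    -1.   ] F [-0.04  0.25 -0.76] M [-0.04 -0.03  0.02] open 0.56 ff 25.0 j6 0.52
tool shift cm [ 0.02 -0.02  3.  ]
```

Past the cone with no contact forces. Lowering to the seat.

Call:
arm_command(
  targets=[
    [[0,0,0.6,0,0,0,0.6],[0,0,0.6,0,0,0,0.6],[0,0,0.6,0,0,0,0.6],[0,0,0.6,0,0,0,0.6],[0,0,0.3,0,0,0,0.6],[0,0,0.3,0,0,0,0.6],[0,0,0,0,0,0,0.6]],
  ],
)

```text
time_s: 8.95
tool_pos: [0.6384, 0.1179, 0.1085]
ee_rot: [[0.499, 0.866, -0.0], [0.866, -0.499, 0.0], [-0.0, -0.0, -1.0]]
force: [-0.4, -0.3, -0.1]
opening: 0.563
finger_force: 25.0
```

```bash
python3 go.py .638 .1182 .108
```

```text
t 8.95 pos [0.6384 0.1179 0.1085] yaw 60.05 zax [-2.e-04  0.e+00 -1.e+00] F [-0.43 -0.28 -0.08] M [-0.04  0.03 -0.03] open 0.563 ff 25.0 j6 0.52
tool shift cm [ 0.   -0.05  0.05]
```

Call:
arm_command(
  targets=[
    [[0,0,0,0,0,0,0.4],[0,0,0,0,0,0,0.2],[0,0,0,0,0,0,0.0],[0,0,-1,0,0,0,0],[0,0,-3,0,0,0,0],[0,0,-3,0,0,0,0],[0,0,-2,0,0,0,0],[1.44,-3.3,0,0,0,0,0],[1.44,-3.3,0,0,0,0,0],[1.44,-3.3,0,0,0,0,0],[1.44,-3.3,0,0,0,0,0],[1.44,-3.3,0,0,0,0,0],[1.44,-3.3,0,0,0,0,0],[1.44,-3.3,0,0,0,0,0],[1.44,-3.3,0,0,0,0,0],[0,0,3,0,0,0,0],[0,0,3,0,0,0,0],[0,0,0,0,0,0,0],[0,0,0,0,0,0,0]],
  ],
)

```text
time_s: 11.32
tool_pos: [0.4679, 0.3497, 0.1399]
ee_rot: [[0.499, 0.866, 0.001], [0.866, -0.499, 0.001], [0.001, 0.001, -1.0]]
force: [0.4, -0.0, 0.5]
opening: 1.001
finger_force: 0.0
```

```bash
python3 go.py .4668 .3495 .019; python3 - <<'E'
from off import *
s=cap("scene"); np.savez("s2.npz",**s); P=cloud(s)
print("spacer in place",fit(P,.09,.102,.026,(.641,.12),.032),"shaft",fit(P,.109,.122,.014,(.641,.12),.017))
z=P[...,2];m=(np.hypot(P[...,0]-.641,P[...,1]-.12)<.028)&(np.hypot(P[...,0]-.641,P[...,1]-.12)>.017)&(z>.095); print("top z",np.percentile(z[m],[50,80,95]).round(4))
t=cap("top");P=cloud(t);z=P[...,2];m=(np.hypot(P[...,0]-.638,P[...,1]-.118)<.024)&(np.hypot(P[...,0]-.638,P[...,1]-.118)>.017)&(z>.08); print("top z",np.percentile(z[m],[20,50,80]).round(4))
E
```

```text
t 11.32 pos [0.4679 0.3497 0.1399] yaw 60.04 zax [ 1.5e-03  7.0e-04 -1.0e+00] F [ 0.37 -0.03  0.52] M [-0.03  0.02  0.01] open 1.001 ff 0.0 j6 0.96
tool shift cm [-0.09 -0.1  12.09]
spacer in place (array([0.641, 0.12 ]), 0, np.float64(nan)) shaft (array([0.641, 0.12 ]), 0, np.float64(nan))off.py:7: RuntimeWarning: Mean of empty slice.
  r=least_squares(f,np.array(ctr),loss="soft_l1",f_scale=.001); return r.x.round(4),len(q),np.abs(f(r.x)).mean().round(4)
  ret = ret.dtype.type(ret / rcount)
Traceback (most recent call last):
IndexError: index -1 is out of bounds for axis 0 with size 0
```

The arm blocks the scene view here, so I'll check the spacer once the washer is held.

Call:
arm_command(
  targets=[
    [[-0.1,-0.1,3,0,0,0,0],[0,0,3,0,0,0,0],[0,0,3,0,0,0,0],[0,0,2,0,0,0,0],[0,0,1,0,0,0,0],[0,0,0.1,0,0,0,0],[0,0,0,0,0,0,0.2],[0,0,0,0,0,0,0.4],[0,0,0,0,0,0,0.5],[0,0,0,0,0,0,0.5],[0,0,0,0,0,0,0.5],[0,0,0,0,0,0,0.5]],
  ],
)

```text
time_s: 12.88
tool_pos: [0.4661, 0.3493, 0.018]
ee_rot: [[0.499, 0.866, 0.001], [0.866, -0.499, 0.0], [0.0, 0.0, -1.0]]
force: [-1.1, -1.2, 4.1]
opening: 0.662
finger_force: 25.0
```

```bash
python3 go.py .638 .1182 .190
```

```text
t 12.88 pos [0.4661 0.3493 0.018 ] yaw 60.05 zax [ 5.e-04  2.e-04 -1.e+00] F [-1.11 -1.24  4.09] M [-0.12  0.11 -0.  ] open 0.662 ff 25.0 j6 0.96
tool shift cm [-11.44  26.43 -17.19]
```

Call:
arm_command(
  targets=[
    [[0,0,-2.2,0,0,0,0.5],[0,0,-3,0,0,0,0.5],[0,0,-3,0,0,0,0.5],[0,0,-3,0,0,0,0.5],[0,0,-3,0,0,0,0.5],[0,0,-3,0,0,0,0.5],[-1.43,3.3,0,0,0,0,0.5],[-1.43,3.3,0,0,0,0,0.5],[-1.43,3.3,0,0,0,0,0.5],[-1.43,3.3,0,0,0,0,0.5],[-1.43,3.3,0,0,0,0,0.5],[-1.43,3.3,0,0,0,0,0.5],[-1.43,3.3,0,0,0,0,0.5],[-1.43,3.33,0,0,0,0,0.5],[0,0,0,0,0,0,0.5],[0,0,0,0,0,0,0.5],[0,0,0,0,0,0,0.5]],
  ],
)

```text
time_s: 15.0
tool_pos: [0.637, 0.1191, 0.1893]
ee_rot: [[0.498, 0.867, -0.001], [0.867, -0.498, 0.0], [-0.0, -0.001, -1.0]]
force: [0.2, 0.3, -0.1]
opening: 0.662
finger_force: 25.0
```

```bash
python3 go.py .638 .1182 .123; python3 - <<'E'
from off import *
c=cap("scene"); np.savez("s2.npz",**c); P=cloud(c);z=P[...,2]
print("spacer",fit(P,.089,.102,.026,(.641,.12),.032),"shaft",fit(P,.109,.122,.014,(.641,.12),.017))
q=P[(np.hypot(P[...,0]-.641,P[...,1]-.12)<.026)&(np.hypot(P[...,0]-.641,P[...,1]-.12)>.018)&(z>.095)&(z<.12)]; print("spacer top z",len(q),np.percentile(q[:,2],[20,50,80]).round(4))
vv,uu=np.mgrid[:480,:640]
s=readout.state()["tool_pos"];b=s[2]-.018
q=P[(z>b-.002)&(z<b+.012)&(np.hypot(P[...,0]-.64,P[...,1]-.12)<.045)&(uu<282)]
def f(p):
    d=np.hypot(*(q[:,:2]-p).T); top=q[:,2]>b+.006
    r=np.minimum(abs(d-.031),abs(d-.0152)); r[top]=np.maximum(0,d[top]-.031); return r
for x0 in((.64,.12),(.636,.124)):
    r=least_squares(f,x0,loss="soft_l1",f_scale=.001); print("washer",len(q),r.x.round(4),r.cost)
cv2.imwrite("pics/w.png",cv2.resize(c["pixels"][150:310,210:370][:,:,::-1],(560,560),interpolation=cv2.INTER_CUBIC))
E
```

```text
t 15.0 pos [0.637  0.1191 0.1893] yaw 60.12 zax [-8.e-04  2.e-04 -1.e+00] F [ 0.15  0.27 -0.09] M [ 0.   -0.1  -0.02] open 0.662 ff 25.0 j6 0.52
tool shift cm [-0.03  0.14  6.63]
spacer (array([0.6412, 0.1193]), 189, np.float64(0.0008)) shaft (array([0.6408, 0.1201]), 110, np.float64(0.0008))
spacer top z 283 [0.1004 0.1056 0.1068]
washer 359 [0.6408 0.1203] 0.00010473639592843855
washer 359 [0.6408 0.1203] 0.00010473639592848632
```

View pics/w.png

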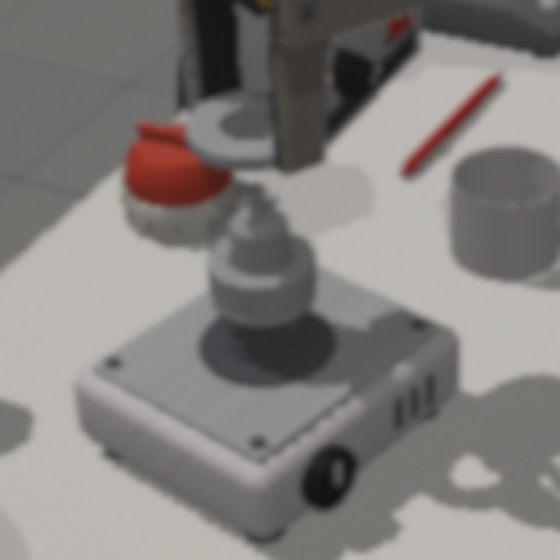

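The crop shows the spacer seated around (262,280), with its top at about 105.5 mm. The washer is held above it at (235,130).

Call:
arm_command(
  targets=[
    [[0,0.08,0.6,0,0,0,0.5],[0,0,1,0,0,0,0.5],[0,0,0.6,0,0,0,0.5],[0,0,0.5,0,0,0,0.5],[0,0,0.5,0,0,0,0.5],[0,0,0.4,0,0,0,0.5],[0,0,0.4,0,0,0,0.5],[0,0,0.0,0,0,0,0.5]],
  ],
)

```text
time_s: 16.05
tool_pos: [0.6382, 0.1177, 0.1492]
ee_rot: [[0.499, 0.866, -0.001], [0.866, -0.499, 0.0], [-0.0, -0.001, -1.0]]
force: [1.4, -0.9, 0.0]
opening: 0.657
finger_force: 25.0
```

```bash
python3 go.py .638 .1182 .1235
```

```text
t 16.05 pos [0.6382 0.1177 0.1492] yaw 60.05 zax [-7.e-04  0.e+00 -1.e+00] F [ 1.43 -0.85  0.04] M [ 0.02 -0.05  0.06] open 0.657 ff 25.0 j6 0.52
tool shift cm [ 0.03 -0.04  2.57]
```

Call:
arm_command(
  targets=[
    [[0,0,0.4,0,0,0,0.5],[0,0,0.4,0,0,0,0.5],[0,0,0.4,0,0,0,0.5],[0,0,0,0,0,0,0.5]],
  ],
)

```text
time_s: 16.55
tool_pos: [0.6381, 0.1177, 0.137]
ee_rot: [[0.499, 0.866, -0.001], [0.866, -0.499, -0.0], [-0.001, -0.001, -1.0]]
force: [0.9, -0.3, -0.7]
opening: 0.661
finger_force: 25.0
```

```bash
python3 go.py .638 .1182 .1235
```

```text
t 16.55 pos [0.6381 0.1177 0.137 ] yaw 60.05 zax [-0.001 -0.    -1.   ] F [ 0.86 -0.33 -0.74] M [-0. -0. -0.] open 0.661 ff 25.0 j6 0.52
tool shift cm [ 0.04 -0.03  1.35]
```

Call:
arm_command(
  targets=[
    [[0,0,0.4,0,0,0,0.5],[0,0,0.4,0,0,0,0.5],[0,0,0.3,0,0,0,0.5],[0,0,0.15,0,0,0,0.5],[0,0,0.0,0,0,0,0.5]],
  ],
)

```text
time_s: 17.18
tool_pos: [0.6384, 0.1177, 0.125]
ee_rot: [[0.499, 0.866, -0.0], [0.866, -0.499, -0.0], [-0.0, -0.0, -1.0]]
force: [0.3, 0.3, -0.7]
opening: 0.658
finger_force: 25.0
```

```bash
python3 go.py .638 .1182 .1235
```

```text
t 17.18 pos [0.6384 0.1177 0.125 ] yaw 60.05 zax [-2.e-04 -0.e+00 -1.e+00] F [ 0.26  0.3  -0.75] M [-0.04 -0.05  0.01] open 0.658 ff 25.0 j6 0.52
tool shift cm [ 0.03 -0.06  0.15]
```

Call:
arm_command(
  targets=[
    [[0,0,0.15,0,0,0,0.5],[0,0,0,0,0,0,0.3],[0,0,0,0,0,0,0.15],[0,0,0,0,0,0,0],[0,0,-1,0,0,0,0],[0,0,-3,0,0,0,0],[0,0,-3,0,0,0,0],[0,0,-1,0,0,0,0],[-3.84,-1.01,0,0,0,0,0],[-3.84,-1.01,0,0,0,0,0],[-3.84,-1.01,0,0,0,0,0],[-3.84,-1.01,0,0,0,0,0],[-3.84,-1.01,0,0,0,0,0],[-3.84,-1.01,0,0,0,0,0],[-3.84,-1.01,0,0,0,0,0],[0,0,0,0,0,9.5,0],[0,0,0,0,0,9.5,0],[0,0,0,0,0,9.6,0],[0,0,0,0,0,0,0],[0,0,0,0,0,0,0]],
  ],
)

```text
time_s: 19.68
tool_pos: [0.4428, -0.0798, 0.2033]
ee_rot: [[0.852, 0.524, -0.0], [0.524, -0.852, 0.0], [-0.0, -0.0, -1.0]]
force: [-0.4, -0.4, -1.4]
opening: 1.003
finger_force: 0.0
```

```bash
python3 go.py .4425 -.0795 .070 31.4; python3 - <<'E'
from off import *
c=cap("scene"); np.savez("s3.npz",**c); P=cloud(c);z=P[...,2]
r=np.hypot(P[...,0]-.641,P[...,1]-.12)
q=P[(r<.03)&(r>.018)&(z>.1)&(z<.125)]; print("washer top z",len(q),np.percentile(q[:,2],[20,50,80]).round(4) if len(q) else "")
cv2.imwrite("pics/w3.png",c["pixels"][:,:,::-1])
E
```

```text
t 19.68 pos [ 0.4428 -0.0798  0.2033] yaw 31.61 zax [-4.e-04  2.e-04 -1.e+00] F [-0.45 -0.41 -1.39] M [-0.02 -0.03  0.  ] open 1.003 ff 0.0 j6 0.57
tool shift cm [-1.000e-02 -4.000e-02  1.333e+01]
rz deg 0.21189303669729043
washer top z 414 [0.1106 0.1142 0.115 ]
```

View pics/w3.png

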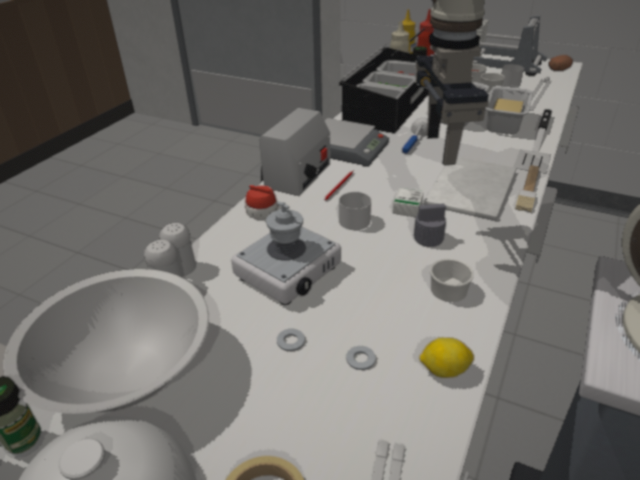

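The washer lies on the spacer at (285,225), top at about 114 mm. Grasping the cap bar.

Call:
arm_command(
  targets=[
    [[0,0,3,0,0,0,0],[0,0,3,0,0,0,0],[0,0,3,0,0,0,0],[0,0,2.5,0,0,0,0.2],[0,0,1.5,0,0,0,0.4],[0,0,0.4,0,0,0,0.6],[0,0,0,0,0,0,0.7],[0,0,0,0,0,0,0.8],[0,0,0,0,0,0,0.9],[0,0,0,0,0,0,0.95],[0,0,0,0,0,0,0.95],[0,0,0,0,0,0,0.95],[0,0,0,0,0,0,0.95]],
  ],
  grip_force=45,
)

```text
time_s: 21.35
tool_pos: [0.4431, -0.0799, 0.0697]
ee_rot: [[0.853, 0.522, 0.0], [0.522, -0.853, -0.0], [0.0, 0.0, -1.0]]
force: [-0.4, 0.4, 1.3]
opening: 0.139
finger_force: 45.0
```

```bash
python3 go.py .638 .1182 .245 -14; python3 - <<'E'
from h import *
# pin direction & box yaw refine from top picture: box edges on the top plane
for n in("top","scene"):
    c=dict(np.load(n+"0.npz"));P=cloud(c);z=P[...,2];ctr=(.6375,.1185) if n=="top" else (.6411,.1198)
    r=np.hypot(P[...,0]-ctr[0],P[...,1]-ctr[1]);q=P[(z>.137)&(z<.15)&(r<.018)][:,:2]
    w,v=np.linalg.eigh(np.cov(q.T));print(n,"pin",len(q),np.degrees(np.arctan2(v[1,1],v[0,1]))%180,np.sqrt(w),q.mean(0))
    m=((z>.049)&(z<.061)&(abs(P[...,0]-.64)<.11)&(abs(P[...,1]-.12)<.11)).astype(np.uint8)*255
    m=cv2.morphologyEx(m,cv2.MORPH_CLOSE,np.ones((9,9)))
    cc=max(cv2.findContours(m,cv2.RETR_EXTERNAL,cv2.CHAIN_APPROX_NONE)[0],key=cv2.contourArea)
    X=onplane(c,cv2.convexHull(cc)[:,0],.055)[:,:2].astype(np.float32);h=cv2.convexHull(X)[:,0]
    e=np.diff(np.r_[h,h[:1]],axis=0);L=np.hypot(*e.T);a=np.degrees(np.arctan2(e[:,1],e[:,0]))
    cen=L[:,None]*np.c_[np.cos(np.radians(4*a)),np.sin(np.radians(4*a))]; s=(cen*(L>.01)[:,None]).sum(0); print("yaw mod 90",np.degrees(np.arctan2(s[1],s[0]))/4,cv2.minAreaRect(X))
E
```

```text
t 21.35 pos [ 0.4431 -0.0799  0.0697] yaw 31.46 zax [ 2.e-04 -1.e-04 -1.e+00] F [-0.39  0.41  1.28] M [-0.02  0.07  0.02] open 0.139 ff 45.0 j6 0.57
tool shift cm [ 26.97  -6.73 -17.53]
rz deg 45.45573549674552
top pin 47 166.0192835454185 [0.00187101 0.00713413] [0.63724423 0.11839057]
yaw mod 90 -13.730895 ((0.6353700757026672, 0.11894665658473969), (0.1446661651134491, 0.1254192739725113), 75.94244384765625)
scene pin 59 165.63574695745902 [0.00178621 0.00673731] [0.63959217 0.12246397]
yaw mod 90 -16.220766 ((0.6357933282852173, 0.12787577509880066), (0.1434209793806076, 0.12432021647691727), 75.25055694580078)
```

Call:
arm_command(
  targets=[
    [[0,0,-2,0,0,0,0.95],[0,0,-3,0,0,9.1,0.95],[0,0,-3,0,0,9.1,0.95],[0,0,-3,0,0,9.1,0.95],[0,0,-3,0,0,9.1,0.95],[0,0,-2.7,0,0,9.1,0.95],[1.77,-2.99,0,0,0,0,0.95],[1.77,-2.99,0,0,0,0,0.95],[1.77,-2.99,0,0,0,0,0.95],[1.77,-2.99,0,0,0,0,0.95],[1.77,-2.99,0,0,0,0,0.95],[1.77,-2.99,0,0,0,0,0.95],[1.77,-2.99,0,0,0,0,0.95],[1.77,-2.99,0,0,0,0,0.95],[0,0,0,0,0,0,0.95],[0,0,0,0,0,0,0.95],[0,0,0,0,0,0,0.95]],
  ],
)

```text
time_s: 23.48
tool_pos: [0.6379, 0.117, 0.2366]
ee_rot: [[0.97, -0.244, -0.0], [-0.244, -0.97, -0.0], [-0.0, 0.0, -1.0]]
force: [1.0, 0.6, -0.8]
opening: 0.136
finger_force: 45.0
```

```bash
python3 go.py .6383 .1179 .1830 -14; python3 - <<'E'
from off import *
c=cap("scene"); np.savez("s4.npz",**c); P=cloud(c)
b=readout.state()["tool_pos"][2]-.0697; print("cap bottom",b)
for lo,hi in((.004,.03),(.01,.04)): print("cap",fit(P,b+lo,b+hi,.028,(.641,.12),.04))
print("washer",fit(P,.106,.113,.031,(.641,.12),.035),"shaft",fit(P,.118,.124,.014,(.641,.12),.017))
E
```

```text
t 23.48 pos [0.6379 0.117  0.2366] yaw -14.1 zax [-5.e-04 -2.e-04 -1.e+00] F [ 1.04  0.55 -0.76] M [ 0.04 -0.04 -0.02] open 0.136 ff 45.0 j6 1.81
tool shift cm [ 0.02 -0.1   5.36]
rz deg -0.09862292905162917
cap bottom 0.16701591413203992
cap (array([0.6403, 0.1162]), 524, np.float64(0.0009))
cap (array([0.6403, 0.1162]), 625, np.float64(0.0009))
washer (array([0.6412, 0.1185]), 129, np.float64(0.0028)) shaft (array([0.6407, 0.1199]), 48, np.float64(0.0006))
```

```bash
python3 - <<'E'
from off import *
P=cloud(dict(np.load("s3.npz")))
for lo,hi in((.006,.03),(.01,.04)): print("cap table",fit(P,lo,hi,.028,(.444,-.078),.04))
P=cloud(dict(np.load("s4.npz")))
for lo,hi in((.006,.02),(.02,.03),(.03,.044)): print("cap held",fit(P,.167+lo,.167+hi,.028,(.641,.117),.035))
t=dict(np.load("top0.npz"));P=cloud(t);print("top0 cap disc",fit(P,.01,.04,.028,(.443,-.08),.04))
z=P[...,2];m=((np.hypot(P[...,0]-.443,P[...,1]+.08)<.045)&(z>.03)).astype(np.uint8)
E
```

```text
cap table (array([ 0.4438, -0.0804]), 320, np.float64(0.0011))
cap table (array([ 0.4438, -0.0804]), 413, np.float64(0.0011))
cap held (array([0.6403, 0.1161]), 269, np.float64(0.0009))
cap held (array([0.6402, 0.1163]), 215, np.float64(0.0009))
cap held (array([0.6403, 0.1161]), 314, np.float64(0.0009))
top0 cap disc (array([ 0.443 , -0.0806]), 89, np.float64(0.0006))
```

Call:
arm_command(
  targets=[
    [[0.05,-0.15,0,0,0,0.1,0.95],[0,0,1,0,0,0,0.95],[0,0,1,0,0,0,0.95],[0,0,1,0,0,0,0.95],[0,0,0.8,0,0,0,0.95],[0,0,0.4,0,0,0,0.95],[0,0,0.2,0,0,0,0.95],[0,0,0,0,0,0,0.95],[0,0,0,0,0,0,0.95]],
  ],
)

```text
time_s: 24.65
tool_pos: [0.6395, 0.1191, 0.1931]
ee_rot: [[0.97, -0.244, 0.001], [-0.244, -0.97, 0.0], [0.001, -0.0, -1.0]]
force: [-0.7, 0.6, -0.1]
opening: 0.138
finger_force: 45.0
```

```bash
python3 go.py .6383 .1184 .1830 -14
```

```text
t 24.65 pos [0.6395 0.1191 0.1931] yaw -14.15 zax [ 8.e-04  0.e+00 -1.e+00] F [-0.67  0.62 -0.09] M [ 0.07 -0.    0.  ] open 0.138 ff 45.0 j6 1.82
tool shift cm [-0.1   0.1   1.01]
rz deg -0.14566454323495748
```

```bash
python3 - <<'E'
from off import *
c=cap("scene"); np.savez("s5.npz",**c); P=cloud(c); s=readout.state()["tool_pos"]; b=s[2]-.0697
print(s.round(4),"cap",fit(P,b+.006,b+.043,.028,(.641,.12),.035))
E
```

```text
[0.6395 0.1191 0.1931] cap (array([0.6421, 0.1183]), 713, np.float64(0.0009))
```

Call:
arm_command(
  targets=[
    [[0,0,0.15,0,0,0,0.95],[0,0,0.15,0,0,0,0.95],[0,0,0,0,0,0,0.95]],
  ],
)

```text
time_s: 25.08
tool_pos: [0.6391, 0.1191, 0.1893]
ee_rot: [[0.97, -0.244, -0.0], [-0.244, -0.97, 0.0], [-0.0, -0.0, -1.0]]
force: [-0.8, 0.2, -1.2]
opening: 0.141
finger_force: 45.0
```

```bash
python3 go.py .6385 .1184 .1830 -14
```

```text
t 25.07 pos [0.6391 0.1191 0.1893] yaw -14.15 zax [-4.e-04  1.e-04 -1.e+00] F [-0.75  0.16 -1.16] M [0.1  0.01 0.  ] open 0.141 ff 45.0 j6 1.82
tool shift cm [-0.04  0.09  0.63]
rz deg -0.1456316354851026
```

Call:
arm_command(
  targets=[
    [[-0.05,0,0.1,0,0,0,0.95],[0,0,0.1,0,0,0,0.95],[0,0,0.1,0,0,0,0.95],[0,0,0,0,0,0,0.95]],
  ],
)

```text
time_s: 25.58
tool_pos: [0.6388, 0.1193, 0.1865]
ee_rot: [[0.97, -0.244, -0.0], [-0.244, -0.97, 0.0], [-0.0, -0.0, -1.0]]
force: [-0.3, -0.3, -2.3]
opening: 0.14
finger_force: 45.0
```

```bash
python3 go.py .6385 .1184 .1830 -14
```

```text
t 25.57 pos [0.6388 0.1193 0.1865] yaw -14.14 zax [-0.e+00  2.e-04 -1.e+00] F [-0.3  -0.28 -2.31] M [ 0.2  -0.02  0.01] open 0.14 ff 45.0 j6 1.82
tool shift cm [-0.01  0.09  0.35]
rz deg -0.1448271133544239
```

Call:
arm_command(
  targets=[
    [[0,0,0.1,0,0,0,0.95],[0,0,0.1,0,0,0,0.95],[0,0,0,0,0,0,0.95]],
  ],
)

```text
time_s: 25.95
tool_pos: [0.6388, 0.1193, 0.1845]
ee_rot: [[0.97, -0.244, -0.0], [-0.244, -0.97, 0.0], [-0.0, -0.0, -1.0]]
force: [0.1, 0.4, -1.0]
opening: 0.138
finger_force: 45.0
```

```bash
python3 go.py .6385 .1184 .1830 -14
```

```text
t 25.95 pos [0.6388 0.1193 0.1845] yaw -14.15 zax [-0.e+00  1.e-04 -1.e+00] F [ 0.13  0.4  -0.98] M [ 0.19 -0.09  0.01] open 0.138 ff 45.0 j6 1.82
tool shift cm [-0.01  0.09  0.15]
rz deg -0.14874321994828676
```

Pin is inside the slot. Pressing down on the spring.

Call:
arm_command(
  targets=[
    [[0,0,0.1,0,0,0,0.95],[0,0,0.1,0,0,0,0.95],[0,0,0.1,0,0,0,0.95],[0,0,0,0,0,0,0.95]],
  ],
)

```text
time_s: 26.45
tool_pos: [0.6389, 0.1192, 0.1822]
ee_rot: [[0.97, -0.244, 0.001], [-0.244, -0.97, 0.0], [0.0, -0.0, -1.0]]
force: [0.6, 1.0, 2.1]
opening: 0.141
finger_force: 45.0
```

Call:
arm_command(
  targets=[
    [[0,0,0.1,0,0,0,0.95],[0,0,0.1,0,0,0,0.95],[0,0,0.1,0,0,0,0.95],[0,0,0,0,0,0,0.95]],
  ],
)

```text
time_s: 26.95
tool_pos: [0.6389, 0.1193, 0.1787]
ee_rot: [[0.97, -0.244, 0.0], [-0.244, -0.97, 0.0], [0.0, -0.0, -1.0]]
force: [-0.2, 1.7, 3.2]
opening: 0.136
finger_force: 45.0
```

```bash
python3 go.py .6385 .1184 .1747 -14
```

```text
t 26.95 pos [0.6389 0.1193 0.1787] yaw -14.15 zax [ 5.e-04  1.e-04 -1.e+00] F [-0.16  1.67  3.22] M [0.29 0.24 0.01] open 0.136 ff 45.0 j6 1.82
tool shift cm [-0.02  0.09  0.4 ]
rz deg -0.1493987426481027
```

Call:
arm_command(
  targets=[
    [[0,0,0.1,0,0,0,0.95],[0,0,0.1,0,0,0,0.95],[0,0,0,0,0,0,0.95]],
  ],
)

```text
time_s: 27.32
tool_pos: [0.6389, 0.1192, 0.1767]
ee_rot: [[0.97, -0.244, 0.0], [-0.244, -0.97, 0.0], [0.0, -0.0, -1.0]]
force: [-1.3, 1.5, 5.0]
opening: 0.133
finger_force: 45.0
```

Call:
arm_command(
  targets=[
    [[0,0,0.05,0,0,0,0.95],[0,0,0,0,0,0,0.95]],
  ],
)

```text
time_s: 27.58
tool_pos: [0.6389, 0.1192, 0.1763]
ee_rot: [[0.97, -0.244, 0.0], [-0.244, -0.97, 0.0], [0.0, -0.0, -1.0]]
force: [-0.3, 1.1, 4.9]
opening: 0.138
finger_force: 45.0
```

Call:
arm_command(
  targets=[
    [[0,0,0.05,0,0,0,0.95],[0,0,0,0,0,0,0.95]],
  ],
)

```text
time_s: 27.82
tool_pos: [0.6389, 0.1192, 0.1758]
ee_rot: [[0.97, -0.244, 0.0], [-0.244, -0.97, 0.0], [0.0, -0.0, -1.0]]
force: [-0.5, 1.4, 4.6]
opening: 0.139
finger_force: 45.0
```

Call:
arm_command(
  targets=[
    [[0,0,0.05,0,0,0,0.95],[0,0,0,0,0,0,0.95]],
  ],
)

```text
time_s: 28.08
tool_pos: [0.6389, 0.1193, 0.1754]
ee_rot: [[0.97, -0.244, 0.0], [-0.244, -0.97, 0.0], [0.0, -0.0, -1.0]]
force: [-1.8, 1.1, 6.0]
opening: 0.138
finger_force: 45.0
```

Call:
arm_command(
  targets=[
    [[0,0,0.05,0,0,0,0.95],[0,0,0,0,0,0,0.95]],
  ],
)

```text
time_s: 28.32
tool_pos: [0.639, 0.1192, 0.1751]
ee_rot: [[0.97, -0.244, 0.001], [-0.244, -0.97, 0.0], [0.001, -0.0, -1.0]]
force: [-1.7, 1.6, 5.9]
opening: 0.137
finger_force: 45.0
```

Call:
arm_command(
  targets=[
    [[0,0,0.05,0,0,0,0.95],[0,0,0,0,0,0,0.95]],
  ],
)

```text
time_s: 28.58
tool_pos: [0.639, 0.1192, 0.1751]
ee_rot: [[0.97, -0.244, 0.001], [-0.244, -0.97, -0.0], [0.001, -0.0, -1.0]]
force: [-1.7, 1.0, 8.4]
opening: 0.136
finger_force: 45.0
```

Call:
arm_command(
  targets=[
    [[0,0,0.04,0,0,0,0.95],[0,0,0,0,0,0,0.95]],
  ],
)

```text
time_s: 28.82
tool_pos: [0.639, 0.1192, 0.175]
ee_rot: [[0.97, -0.244, 0.001], [-0.244, -0.97, -0.0], [0.001, -0.0, -1.0]]
force: [-3.2, 1.0, 10.1]
opening: 0.135
finger_force: 45.0
```

```bash
python3 go.py .6385 .1184 .1747 -14
```

```text
t 28.82 pos [0.639  0.1192 0.175 ] yaw -14.14 zax [ 8.e-04 -1.e-04 -1.e+00] F [-3.15  0.98 10.12] M [0.26 0.64 0.02] open 0.135 ff 45.0 j6 1.82
tool shift cm [-0.03  0.09  0.03]
rz deg -0.14272662211583054
```

Solid stop confirmed: z stalls at 0.175 while the force rises to 10 N. Easing off 0.6 mm, then turning.

Call:
arm_command(
  targets=[
    [[-0.05,0.04,-0.06,0,0,0,0.95],[0,0,0,0,0,-6,0.95],[0,0,0,0,0,-6,0.95],[0,0,0,0,0,-6,0.95],[0,0,0,0,0,-6,0.95],[0,0,0,0,0,-6,0.95],[0,0,0,0,0,0,0.95]],
  ],
)

```text
time_s: 29.7
tool_pos: [0.6391, 0.119, 0.1751]
ee_rot: [[0.962, 0.274, 0.002], [0.274, -0.962, 0.0], [0.002, 0.001, -1.0]]
force: [0.4, 1.4, 7.0]
opening: 0.139
finger_force: 45.0
```

```bash
python3 go.py .6385 .1184 .175 76
```

```text
t 29.7 pos [0.6391 0.119  0.1751] yaw 15.9 zax [ 0.0025  0.     -1.    ] F [0.36 1.43 6.97] M [0.22 0.01 0.03] open 0.139 ff 45.0 j6 1.29
tool shift cm [-0.07  0.04  0.01]
rz deg -60.09541584616804
```

Call:
arm_command(
  targets=[
    [[0,0,0,0,0,-6,0.95],[0,0,0,0,0,-6,0.95],[0,0,0,0,0,-6,0.95],[0,0,0,0,0,-6,0.95],[0,0,0,0,0,-6,0.95],[0,0,0,0,0,-6,0.95],[0,0,0,0,0,-6,0.95],[0,0,0,0,0,-6,0.95],[0,0,0,0,0,-6,0.95],[0,0,0,0,0,-6,0.95],[0,0,0,0,0,0,0.95],[0,0,0,0,0,0,0.95]],
  ],
)

```text
time_s: 31.2
tool_pos: [0.6391, 0.1186, 0.1751]
ee_rot: [[0.244, 0.97, 0.002], [0.97, -0.244, -0.001], [0.0, 0.002, -1.0]]
force: [0.1, 0.8, 6.0]
opening: 0.135
finger_force: 45.0
```

```bash
python3 go.py .6385 .1184 .175 76
```

```text
t 31.2 pos [0.6391 0.1186 0.1751] yaw 75.86 zax [ 2.4e-03 -6.0e-04 -1.0e+00] F [0.05 0.84 6.04] M [ 0.02 -0.06  0.05] open 0.135 ff 45.0 j6 0.25
tool shift cm [-0.04 -0.05  0.01]
rz deg -0.1415461439767398
```

Turned a full 90°. Now letting it rise.

Call:
arm_command(
  targets=[
    [[0,0,-0.1,0,0,0,0.95],[0,0,-0.1,0,0,0,0.95],[0,0,-0.1,0,0,0,0.95],[0,0,-0.1,0,0,0,0.95],[0,0,0,0,0,0,0.95],[0,0,0,0,0,0,0.95]],
  ],
)

```text
time_s: 31.95
tool_pos: [0.6386, 0.1188, 0.1785]
ee_rot: [[0.245, 0.97, 0.001], [0.97, -0.245, -0.0], [-0.0, 0.001, -1.0]]
force: [2.5, 0.2, 4.8]
opening: 0.136
finger_force: 45.0
```

Call:
arm_command(
  targets=[
    [[0,0,-0.05,0,0,0,0.95],[0,0,0,0,0,0,0.95],[0,0,0,0,0,0,0.95]],
  ],
)

```text
time_s: 32.33
tool_pos: [0.6381, 0.1189, 0.1787]
ee_rot: [[0.244, 0.97, -0.0], [0.97, -0.244, -0.0], [-0.0, -0.0, -1.0]]
force: [2.4, -0.6, 3.3]
opening: 0.136
finger_force: 45.0
```

```bash
python3 go.py .6385 .1184 .175 76
```

```text
t 32.33 pos [0.6381 0.1189 0.1787] yaw 75.85 zax [-2.e-04 -1.e-04 -1.e+00] F [ 2.37 -0.59  3.34] M [-0.26 -0.62 -0.03] open 0.136 ff 45.0 j6 0.25
tool shift cm [-0.04  0.05  0.37]
rz deg -0.1506729775159812
```

Call:
arm_command(
  targets=[
    [[0,0,-0.05,0,0,0,0.95],[0,0,-0.05,0,0,0,0.95],[0,0,0,0,0,0,0.95],[0,0,0,0,0,0,0.95]],
  ],
)

```text
time_s: 32.83
tool_pos: [0.6381, 0.1189, 0.1796]
ee_rot: [[0.244, 0.97, -0.0], [0.97, -0.244, -0.0], [-0.0, -0.0, -1.0]]
force: [3.4, -1.4, 3.0]
opening: 0.137
finger_force: 45.0
```

```bash
python3 go.py .6385 .1184 .179 76
```

```text
t 32.83 pos [0.6381 0.1189 0.1796] yaw 75.85 zax [-4.e-04 -0.e+00 -1.e+00] F [ 3.42 -1.37  2.96] M [-0.27 -0.68 -0.  ] open 0.137 ff 45.0 j6 0.25
tool shift cm [-0.04  0.05  0.06]
rz deg -0.14868244948848997
```

Call:
arm_command(
  targets=[
    [[0,0,-0.1,0,0,0,0.95],[0,0,0,0,0,0,0.95],[0,0,0,0,0,0,0.95]],
  ],
)

```text
time_s: 33.2
tool_pos: [0.638, 0.1189, 0.1799]
ee_rot: [[0.245, 0.97, -0.001], [0.97, -0.245, 0.0], [-0.0, -0.001, -1.0]]
force: [5.0, -1.3, -3.1]
opening: 0.136
finger_force: 45.0
```

```bash
python3 go.py .6385 .1184 .179 76
```

```text
t 33.2 pos [0.638  0.1189 0.1799] yaw 75.85 zax [-7.e-04  0.e+00 -1.e+00] F [ 4.99 -1.29 -3.14] M [-0.25 -1.1  -0.03] open 0.136 ff 45.0 j6 0.25
tool shift cm [-0.04  0.06  0.09]
rz deg -0.1542294083126876
```

The upward pull is held and force reverses at +4.9 mm, so the pin lies in the groove. Easing off, releasing and lifting clear.

Call:
arm_command(
  targets=[
    [[0,0.07,0.06,0,0,0,0.95],[0,0,0,0,0,0,0.95],[0,0,0,0,0,0,0.8],[0,0,0,0,0,0,0.6],[0,0,0,0,0,0,0.4],[0,0,0,0,0,0,0.4],[0,0,-1,0,0,0,0.4],[0,0,-3,0,0,0,0.4],[0,0,-3,0,0,0,0.4],[-4,0,-1,0,0,0,0.4],[-5,0,0,0,0,0,0.4],[-5,0,0,0,0,0,0.4],[-5,0,0,0,0,0,0.4],[0,0,0,0,0,0,0.4],[0,0,0,0,0,0,0.4]],
  ],
)

```text
time_s: 35.08
tool_pos: [0.5927, -0.0651, 0.2608]
ee_rot: [[0.245, 0.97, 0.001], [0.97, -0.245, 0.0], [0.001, 0.001, -1.0]]
force: [-0.4, 0.3, -0.5]
opening: 0.603
finger_force: 0.0
```

```bash
python3 go.py .6385 .1184 .179 76; python3 - <<'E'
from off import *
c=cap("scene"); P=cloud(c);z=P[...,2]
r=np.hypot(P[...,0]-.641,P[...,1]-.12)
q=P[(z>.168)&(r<.035)];print("bar top",np.percentile(q[:,2],[50,90]).round(4),len(q))
w,v=np.linalg.eigh(np.cov(q[:,:2].T));print("bar yaw",np.degrees(np.arctan2(v[1,1],v[0,1]))%180,q.mean(0))
print("cap",fit(P,.125,.145,.028,(.641,.12),.035),"spacer",fit(P,.084,.094,.026,(.641,.12),.032))
cv2.imwrite("pics/end.png",cv2.resize(c["pixels"][120:320,200:400][:,:,::-1],(600,600),interpolation=cv2.INTER_CUBIC))
E
```

```text
t 35.08 pos [ 0.5927 -0.0651  0.2608] yaw 75.84 zax [ 9.e-04  4.e-04 -1.e+00] F [-0.36  0.26 -0.51] M [-0.06 -0.06  0.01] open 0.603 ff 0.0 j6 -0.07
tool shift cm [18.91 -0.05  8.19]
rz deg -0.1561108357072527
bar top [0.1808 0.1867] 375
bar yaw 72.82261407429232 [0.63695199 0.12510058 0.17972396]
cap (array([0.6395, 0.1199]), 375, np.float64(0.0009)) spacer (array([0.6415, 0.1193]), 134, np.float64(0.0008))
```

View pics/end.png

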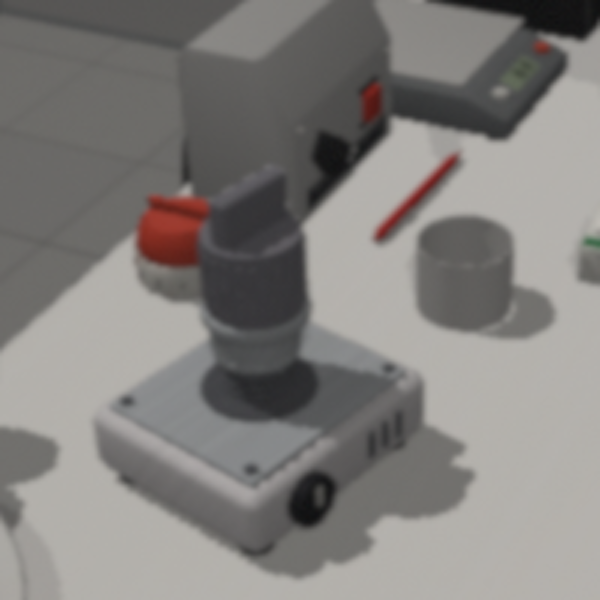

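The cap sits upright on the washer and spacer. Its bar, at (250,205) in the crop, lies across the pin direction, and the robot is clear.

```bash
python3 -c "
from cell import workorder; print(workorder.job_done())"
```

```text
the job is handed in; nothing more can be done
None
```

The job is handed in: spacer, then washer, then cap are on the shaft. I pressed the cap to the solid stop at about 10 N and turned it a quarter turn; it rose about 5 mm and held against an upward pull. No move was made near the ring mould, and about 35 s were used.

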